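# Slide the sample carrier along its rails into the locating notches

### The arm

A 6-joint arm with a two-finger parallel gripper is mounted at the origin on a cart in front of the work surface, level with it; the furniture and walls round the work are solid. World frame = base frame: x ahead of the robot, y to its left, z up, the work surface at z = 0. Lengths are in mm, angles in rad, forces in N, time in s.
With the tool pointing down it reaches from about 275 to 1000 mm from the base axis. Payload 8.4 kg.
Tool frame: the origin (TCP) lies midway between the tips of the shut fingers; the grasp point (between the pads) lies 19 mm behind it; z points along the fingers, y is the direction in which the jaws open and shut (so a half turn about z gives the same grasp; the last joint's range is limited). The gripper opens to 85 mm and grips with 20 to 120 N. Pads are 22 mm wide; open, the fingers measure 114 mm over their backs; the gripper's body (76 mm by 85 mm) begins 54 mm behind the grasp point. The pads swing forward as they close: fully open they stand 13 mm farther back than shut.
Start: joints at [-1.242, 0.353, 1.633, -0, 1.155, -0.002], TCP at [202.998, -591.117, 231.281] pointing down, gripper open.
Joint ranges: [-2.63, 2.63], [-0.92, 2.1], [0.06, 2.66], [-1.3, 4.44], [0, 2.69], [-3.02, 3.02]. Speed limits (rad/s): [2.22, 2.22, 2.79, 3.14, 3.14, 3.14].

### API

Orientations are given as [roll, pitch, yaw] about the fixed x, y, z axes, in that order (R = Rz(yaw) Ry(pitch) Rx(roll)).
In Python, from rig import * gives the robot as it stands.
- The arm moves only by the tool play_rows, never from a script. Its argument "moves" is a list of rows, each a list of 3 entries, a list of its own where there are three numbers: the shift along the tool's x, y, z in m, then the turn, a rotation vector about the tool's x, y, z in rad, then the opening in per cent of the stroke, from 0 (shut) to 100 (fully open). In form: [[[x, y, z], [rx, ry, rz], fingers], ...]. A call has 1 to 20 rows; each row shifts and turns the commanded pose from where the row before left it, along the tool's axes as they then stand; what a row does not reach is not made up. A row lasts 1/10 s, in which the tool goes at most 50 mm and 8.59 degrees, less where a joint would pass 70% of its speed; a pose out of reach is approached as far as the arm can. A call is refused whole if a number of a shift passes 0.05 or a number of a turn 0.15, either way. A call with a gripper value outside its range is refused whole. The fingers move at their own pace and stop on an object; "squeeze" is the grip in N (left out, the last holds). Time passes only in rows, so rows that do not move let the fingers close. It gives the time, the measured TCP pose, the force and the opening at its end, in the units of the state.
- sense(): the state, without advancing time (a new reading comes with each control period).
- grab_frame(name): name is "side" or "top" or "wrist"; returns a dict with "pixels" (420x560x3 uint8, red, green, blue), "intrinsics" (3x3 intrinsics, pixels), "R" (3x3) and "t" (3): a world point X has camera coordinates R X + t. Camera axes: x right, y down, z forward; pixel columns grow to the right and rows downward; lengths in mm; the calibration is good to about 2 mm. A picture is of the moment at which its call begins. There is no depth.
- sign_off(): hands the job in, once; it reports no verdict.
The state is a dict: "clock": time; "qpos": joint angles; "qvel": joint speeds; "joint_efforts": joint torques, N m; "eef_pos": TCP position; "tcp_rot": TCP orientation; "contact_force": force on the tool from outside, world axes, zero at the start; "wrist_torque": the same for the moment, N m; "opening": opening from 0.0 (shut) to 1.0 (fully open).
Only numpy, scipy, OpenCV 4.12 (cv2) and the standard library are available. Lean on these libraries where they do the work, as an engineer would, in place of code of your own. Each camera call takes 0.05 s, during which the arm holds its last target. There are 200 camera calls.

### The job

Push the blue carrier board, with the black sample box on it, along its rails towards the red marks until you feel it drop into the four locating notches and its slab lies flat on the rails. Push it all the way with the closed fingertips against its orange tab, slowly enough to feel the drop, and stop there without forcing it further; do not pinch, lift or tip the board or touch the black box, and leave the things standing around undisturbed. Finish with the hand clear.

Things in the scene. Friction and masses are not known exactly. Their poses are not given: they have to be found in the camera images.
- dock: Fixed rail frame, 360 mm long (its y) x 179 mm wide, origin under its centre at bench height. Two rails along y, each 28 mm wide, tops 30 mm above the bench, open gap of 110 mm between them (only 8 mm high cross bars near the ends). Dark outer guides 46 mm high, 42 mm high stop blocks on the rail ends. The board must travel towards the frame's +y (robot's left, within 0.35 rad).
- notch (a point): Where the carrier's origin is when seated: on the dock's centre line, 60 mm towards its +y from its centre, 30 mm above the bench; axes as the dock's. The four notches lie 55 mm before and beyond this point along y, 15 mm long and 9 mm deep, with red marks on the guides beside them.
- carrier: Loose blue board, 163 mm (x, across the rails) x 150 mm (y), slab 8 mm, 0.36 to 0.59 kg. Origin: centre of slab's underside. On its feet (6 mm high, 10 mm long) it rides at 36 mm above the bench; in the notches it drops to 30 mm and the notch ends stop it. Starts 70 to 130 mm short. Slides at 1 to 5 N; 12 N at the stop does not unseat it; push below 0.06 m/s, faster may skip the notches.
- tab (a point): Centre of the push face (looking to the carrier's -y) of the orange tab at the board's -y end, 75 mm from the carrier's origin and 4 mm above it. The face is 60 mm wide, 32 mm high (16 mm up and down from this point), midway over the open gap between the rails, so fingertips can reach down behind it, to 10 mm above the bench.
- sample_box: Black lidded box, 128 mm (across the rails) x 92 x 29 mm, origin under its centre, standing loose on the carrier's slab, at least 15 mm from the tab. It rides along; its top is at most 75 mm above the bench.
- white_cap_bottle: Bystander: bottle with white screw cap, 47 mm across, 88 mm high, origin under its centre, beyond the dock.
- yellow_cap_bottle: Bystander: dark dropper bottle with yellow cap, 40 mm across, 84 mm high, origin under its centre, beyond the dock.
- timer: Bystander: white lab timer, 66 x 66 x 18 mm, origin under its centre, to the left of the dock.
- red_marker: Bystander: red marker pen lying down, 135 x 13 x 14 mm, origin under its centre, to the left of the dock.
Not all that is in view belongs to the job. What is meant by the carrier is not green or turquoise, and is the larger of those in its own colour.

How it is judged (in metres and radians):
On the way:
1. the fingertips push the board along its rails: still riding on the rails, 10 to 40 mm short of the notches, pushed by the fingers (contact force between the fingers and carrier above 0.2 N and y of carrier in the frame of notch between -0.04 and -0.01 m and z of carrier in the frame of notch above 0.0035 m), for 0.05 s.
At the end, for the whole second after the job is handed in: The board is seated and at rest: its origin within 5 mm of the notch point along and across the rails and no more than 2 mm above rail height, tilted less than 0.025 rad, square within 0.06 rad; the black box still stands flat on it (z of carrier in the frame of notch between -0.003 and 0.002 m and y of carrier in the frame of notch between -0.005 and 0.005 m and x of carrier in the frame of notch between -0.005 and 0.005 m and angle between carrier's own z axis and vertical below 0.025 rad and angle between the y axis of carrier and the y axis of dock, either way round below 0.06 rad and linear speed of carrier below 0.01 m/s and angle between sample_box's own z axis and vertical below 0.06 rad and z of sample_box in the frame of carrier between 0.004 and 0.012 m and horizontal distance between sample_box and carrier below 0.04 m); the robot touches nothing.
It fails at once if the board was lifted (more than 8 mm above its riding height) or tipped (more than 0.15 rad) (z of carrier in the frame of notch above 0.014 m or angle between carrier's own z axis and vertical above 0.15 rad).
It fails at once if the board was forced on against the notch ends (pushed with more than 35 N) (contact force between the fingers and carrier above 35 N).
It fails at once if the black box was touched (more than 1 N) (contact force between any of the fingers, the arm and sample_box above 1 N).
It fails at once if the orange tab was taken between the fingers instead of pushed from behind (contact force between the fingers and carrier above 0.2 N and y of the grasp point in the frame of tab between 0 and 0.012 m and z of the grasp point in the frame of tab below 0.02 m and x of the grasp point in the frame of tab between -0.03 and 0.03 m).
It fails at once if a bystander (bottle, timer or marker) was moved more than 20 mm (distance of any of white_cap_bottle, yellow_cap_bottle, timer, red_marker from where it was at the start of the episode above 0.02 m).
It also fails if it takes over 35 s, if anything falls off the work surface, if the arm or the gripper's body presses on something with over 40 N, if the wrist force passes 120 N, or if a joint passes its speed limit or range.

## Working session

There is one attempt and no reset: what is moved stays moved. The work goes in short steps, Python scripts to look and compute and a tool call to move; the robot and the scene stay as the last step left them, time stands still between calls to the robot, and variables do not carry over. Pictures are saved under pics/ and viewed, about 8 in all and at most 12, crops included, and the job is handed in when it is done.

Besides the shell and the picture viewer there is one more tool, called in YAML: its name, and indented under it one key for each argument. play_rows: Moves the arm, as the interface text tells. Its arguments: {"type":"object","properties":{"moves":{"type":"array"},"squeeze":{"type":"number"}},"required":["moves"]}

```bash
mkdir -p pics; python3 - <<'E'
from rig import *
import cv2,numpy as np
s=sense();print({k:np.round(v,3) for k,v in s.items()})
for n in ("top","side"):
    f=grab_frame(n);cv2.imwrite(f"pics/{n}0.png",f["pixels"][:,:,::-1]);np.savez(f"pics/{n}0.npz",**f)
    print(n,f["intrinsics"],f["R"],f["t"])
E
```

```text
{'clock': np.float64(0.0), 'qpos': array([-1.242,  0.354,  1.634, -0.   ,  1.155, -0.002]), 'qvel': array([ 0.001,  0.001,  0.001,  0.001, -0.001, -0.   ]), 'joint_efforts': array([-1.0000e-03, -6.0525e+01, -3.4207e+01,  0.0000e+00,  9.0000e-03,
        0.0000e+00]), 'eef_pos': array([ 202.819, -590.638,  230.53 ]), 'tcp_rot': array([-3.14 ,  0.   ,  0.331]), 'contact_force': array([0.719, 0.267, 0.382]), 'wrist_torque': array([-0.076, -0.002,  0.016]), 'opening': np.float64(0.997)}
top [[449.70161932   0.         285.93657037]
 [  0.         449.70161932 206.89373276]
 [  0.           0.           1.        ]] [[-0.32181388 -0.94678321  0.00611393]
 [-0.91899973  0.31080379 -0.2425706 ]
 [ 0.22776154 -0.08368128 -0.97011449]] [   8.71907439  585.54624998 1633.59835186]
side [[495.22325434   0.         275.62883361]
 [  0.         495.22325434 203.60596787]
 [  0.           0.           1.        ]] [[-0.98943765 -0.14491153  0.00371222]
 [-0.05813753  0.37323644 -0.92591284]
 [ 0.13278991 -0.91634885 -0.37771899]] [ 534.09097258  164.0322348  1449.98543919]
```

View pics/top0.png

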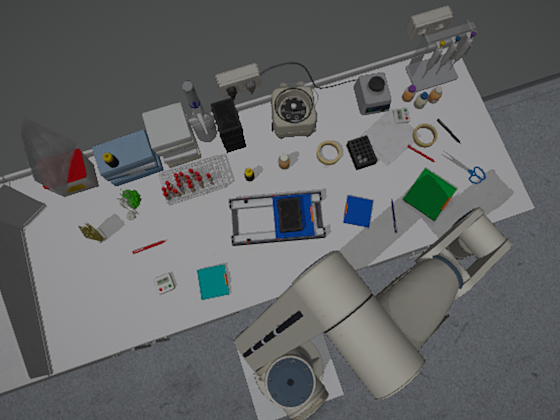

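View pics/side0.png

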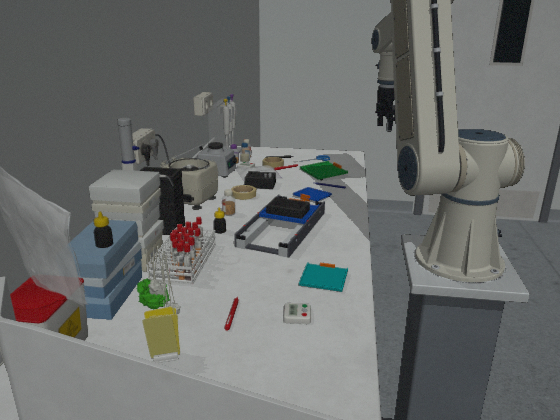

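The top view shows four candidate boards:
- Blue at (290,215), in the dock, with the black box on it.
- A smaller blue board at (358,211), loose on the bench.
- Green at (430,195).
- Turquoise at (213,282).

The dock one fits: it is blue, the larger of the two, on the rails and under the box. I'll confirm it in a crop and measure.

```bash
cat > h.py <<'E'
import numpy as np,cv2
def ray(f,uv,z):
    R,t,K=f["R"],f["t"],f["intrinsics"]
    c=-R.T@t; uv=np.atleast_2d(uv).astype(float)
    d=np.c_[uv,np.ones(len(uv))]@np.linalg.inv(K).T@R
    return c+d*((z-c[2])/d[:,2])[:,None]
def proj(f,X):
    q=np.atleast_2d(X)@f["R"].T+f["t"]; q=q@f["intrinsics"].T
    return q[:,:2]/q[:,2:]
E
python3 - <<'E'
from h import *
f=np.load("pics/top0.npz");im=f["pixels"][:,:,::-1].copy()
hsv=cv2.cvtColor(im,cv2.COLOR_BGR2HSV)
def show(n,m,z,amin=15):
    k,l,st,ce=cv2.connectedComponentsWithStats(m.astype(np.uint8))
    for i in range(1,k):
        if st[i,4]>=amin:
            ys,xs=np.where(l==i);r=cv2.minAreaRect(ray(f,np.c_[xs,ys],z)[:,:2].astype(np.float32))
            print(n,ce[i].round(1),st[i,4],np.round(r[0],1),np.round(r[1],1),round(r[2],2))
H,S,V=cv2.split(hsv)
roi=np.zeros(H.shape,bool);roi[180:255,220:400]=1
show("blue",roi&(H>105)&(H<130)&(S>150)&(V>60),44)
show("orange",roi&(H>4)&(H<22)&(S>120)&(V>80),56,3)
show("red",roi&((H<4)|(H>174))&(S>120)&(V>80),46,2)
show("dark",roi&(V<75)&(S<110),46,30)
cv2.imwrite("pics/crop0.png",cv2.resize(im[180:255,220:380],None,fx=5,fy=5,interpolation=cv2.INTER_CUBIC))
E
```

```text
blue [295.8 216.7] 799 [ 523.7 -196.7] [147.2 165.8] 76.55
blue [358.2 211.2] 671 [ 459.5 -439.2] [ 97.7 108.1] 60.72
orange [345.7 208.1] 15 [ 482.2 -395.8] [ 5.2 36.6] 58.44
orange [311.4 213.6] 25 [ 505.5 -264.8] [ 6.2 58.8] 77.42
red [273.5 195. ] 2 [ 623.9 -151.6] [3.9 0. ] -108.68
red [245. 198.] 3 [647.8 -43.4] [7.7 0. ] 71.32
red [277.  239.2] 4 [ 455.7 -109.7] [5.4 5.4] 26.05
red [248.5 241.5] 4 [481.2  -4.7] [3.8 3.9] 72.37
dark [312.8 192.8] 32 [ 587.2 -291.5] [74.1 12.1] 65.08
dark [249.4 198.5] 85 [636.  -62.2] [167.4  18.7] 77.25
dark [289.4 214.5] 716 [ 531.9 -184.2] [ 86.8 130.6] 76.96
dark [318.4 214.7] 140 [ 492.3 -289.6] [ 27. 112.] 82.34
dark [234.7 221.7] 126 [570.5  21.6] [ 19.1 102. ] 75.67
dark [302.1 237.6] 138 [ 430.1 -200. ] [181.7  19. ] 79.72
dark [262.4 241.3] 65 [465. -57.] [98.5 12.7] 73.71
dark [238.5 243.2] 45 [483.8  30.2] [61.7 18.6] 59.9
```

View pics/crop0.png

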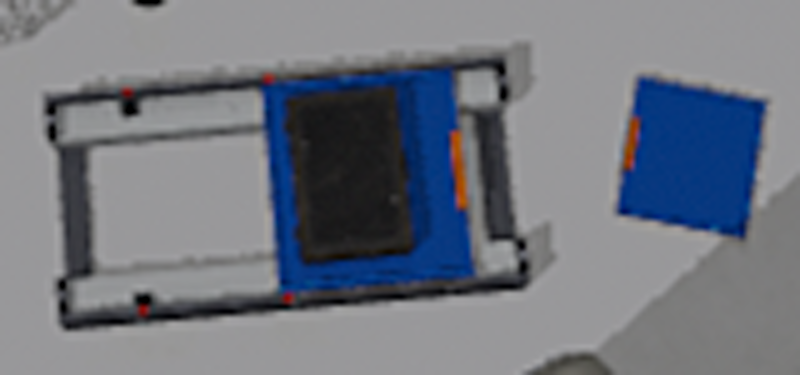

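The crop confirms it: the in-dock blue board has the box on it, and its orange tab is at crop (458,170), full image (311,214). The four red marks put the notch point at about (552,-77) with a dock yaw of about -0.23. The carrier is about 122 mm short, within the 70–130 range. The mark spacing of 108–111 mm matches the expected 110 mm.

I'll move above the spot behind the tab with the fingers shut and tool x along the push direction.

play_rows:
  moves:
    - [[0.0315, -0.015, 0], [0, 0, 0], 0]
    - [[0.0315, -0.015, 0], [0, 0, 0], 0]
    - [[0.0315, -0.015, 0], [0, 0, 0], 0]
    - [[0.0315, -0.015, 0], [0, 0, 0], 0]
    - [[0.0315, -0.015, 0], [0, 0, 0], 0]
    - [[0.0315, -0.015, 0], [0, 0, 0], 0]
    - [[0.0315, -0.015, 0], [0, 0, 0], 0]
    - [[0.0315, -0.015, 0], [0, 0, 0], 0]
    - [[0.0315, -0.015, 0], [0, 0, 0], 0]
    - [[0.0315, -0.015, 0], [0, 0, 0], 0]
    - [[0.0315, -0.015, 0], [0, 0, 0], 0]
    - [[0.0315, -0.015, 0], [0, 0, 0], 0]
    - [[0, 0, 0], [0, 0, -0.144], 0]
    - [[0, 0, 0], [0, 0, -0.144], 0]
    - [[0, 0, 0], [0, 0, -0.144], 0]
    - [[0, 0, 0], [0, 0, -0.144], 0]
    - [[0, 0, 0], [0, 0, -0.144], 0]
    - [[0, 0, 0], [0, 0, -0.144], 0]
    - [[0, 0, 0], [0, 0, -0.144], 0]
    - [[0, 0, 0], [0, 0, 0], 0]
  squeeze: 20

```text
clock: 2.1
eef_pos: [501.8, -297.9, 231.0]
tcp_rot: [-3.141, -0.0, 1.341]
contact_force: [1.0, -0.1, -0.6]
opening: -0.002
```

```bash
python3 - <<'E'
from rig import *
from h import *
s=sense();print({k:np.round(v,3) for k,v in s.items() if k!="joint_efforts"})
for n in ("wrist","top"):
    f=grab_frame(n);cv2.imwrite(f"pics/{n}1.png",f["pixels"][:,:,::-1]);np.savez(f"pics/{n}1.npz",**f)
    if n=="wrist":
        print(f["R"].round(3),f["t"].round(1),proj(f,[[506,-267,40],[552,-77,46]]).round())
E
```

```text
{'clock': np.float64(2.1), 'qpos': array([-0.538,  0.29 ,  1.724,  0.   ,  1.128, -0.309]), 'qvel': array([-0.   , -0.   , -0.002, -0.   , -0.   ,  0.174]), 'eef_pos': array([ 501.821, -297.944,  230.954]), 'tcp_rot': array([-3.141, -0.   ,  1.341]), 'contact_force': array([ 1.016, -0.051, -0.604]), 'wrist_torque': array([-0.044, -0.013, -0.073]), 'opening': np.float64(-0.002)}
[[ 0.974 -0.227 -0.   ]
 [-0.215 -0.925  0.314]
 [-0.071 -0.306 -0.949]] [-555.4 -209.4  324.3] [[276. 155.]
 [277. -73.]]
```

View pics/wrist1.png

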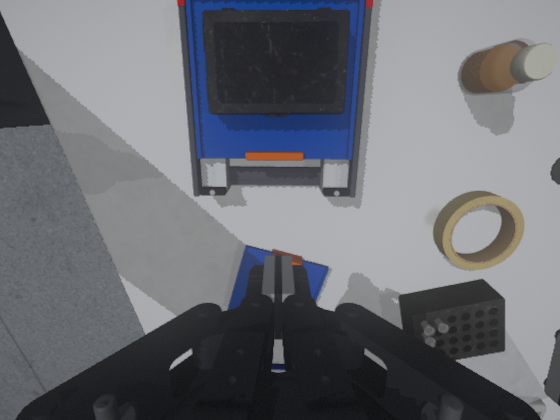

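The wrist view shows the orange tab at (245–303,157), the guides at x≈190 and 360, the red marks at the top edge, and the shut fingertips at (278,262), aligned with the tab. I'll measure it from here.

```bash
python3 - <<'E'
from h import *
f=np.load("pics/wrist1.npz");H,S,V=cv2.split(cv2.cvtColor(f["pixels"],cv2.COLOR_RGB2HSV))
def pts(m,r):
    k=np.zeros(H.shape,bool);k[r[0]:r[1],r[2]:r[3]]=1
    ys,xs=np.where(m&k);return np.c_[xs,ys]
u=np.array([.228,.974]);v=np.array([.974,-.228]);N=np.array([552.2,-77.4])
o=pts((H>4)&(H<22)&(S>120)&(V>80),(130,185,220,330))
print("orange px",o.min(0),o.max(0))
P=ray(f,o,56)[:,:2];r=cv2.minAreaRect(P.astype(np.float32));print(r, "along/across",(P-N)@u.T @np.eye(1) if 0 else [((P-N)@u).min(),((P-N)@u).max(),((P-N)@v).mean()])
b=pts((H>105)&(H<130)&(S>150)&(V>60),(0,175,170,390))
P=ray(f,b,44)[:,:2];L=(P-N)@u;A=(P-N)@v
print("blue",L.min(),A.min(),A.max(),cv2.minAreaRect(P.astype(np.float32)))
for n,c in(("L",(170,230)),("R",(330,380))):
    q=pts((((H<4)|(H>174))&(S>150)&(V>80)),(0,30,c[0],c[1]));
    if len(q): print("red",n,q.min(0),q.max(0),[(x-N)@w for x in ray(f,[q.mean(0)],46)[:,:2] for w in (u,v)])
d=pts((V<70)&(S<110),(100,210,170,390));P=ray(f,d,42)[:,:2];print("dock end along",((P-N)@u).min())
E
```

```text
orange px [246 152] [302 159]
((504.5516052246094, -265.164306640625), (7.151941776275635, 57.61603927612305), 76.91061401367188) along/across [np.float64(-197.36492589106098), np.float64(-190.12811141003178), np.float64(-3.5379673155576894)]
blue -198.09911346954692 -85.85990276862675 79.28952121632221 ((520.42041015625, -198.6392059326172), (145.17401123046875, 164.76242065429688), 76.65017700195312)
red L [178   0] [184   5] [np.float64(-55.64473195729312), np.float64(-88.57354347317076)]
red R [366   0] [372   6] [np.float64(-55.811525605668166), np.float64(83.55040299999355)]
dock end along -238.69033551150514
```

The two views agree: tab face at s≈-198 mm, dock end at -239, red marks at -55.7, and the centre line about 3 mm to the tool's -y. I'll descend behind the tab to TCP z≈23.

play_rows:
  moves:
    - [[0, -0.004, 0.02], [0, 0, 0], 0]
    - [[0, 0, 0.025], [0, 0, 0], 0]
    - [[0, 0, 0.025], [0, 0, 0], 0]
    - [[0, 0, 0.025], [0, 0, 0], 0]
    - [[0, 0, 0.025], [0, 0, 0], 0]
    - [[0, 0, 0.02], [0, 0, 0], 0]
    - [[0, 0, 0.015], [0, 0, 0], 0]
    - [[0, 0, 0.015], [0, 0, 0], 0]
    - [[0, 0, 0.01], [0, 0, 0], 0]
    - [[0, 0, 0.01], [0, 0, 0], 0]
    - [[0, 0, 0.01], [0, 0, 0], 0]
    - [[0, 0, 0.008], [0, 0, 0], 0]
    - [[0, 0, 0], [0, 0, 0], 0]
    - [[0, 0, 0], [0, 0, 0], 0]

```text
clock: 3.6
eef_pos: [498.2, -297.2, 23.3]
tcp_rot: [3.142, 0.0, 1.339]
contact_force: [0.1, -0.0, 0.0]
opening: 0.001
```

```bash
python3 - <<'E'
from rig import *
from h import *
s=sense();print(s["eef_pos"],s["contact_force"],s["tcp_rot"])
f=grab_frame("wrist");cv2.imwrite("pics/wrist2.png",f["pixels"][:,:,::-1])
E
```

```text
[ 498.22648714 -297.2349683    23.32952824] [ 0.12109934 -0.0439629   0.0405546 ] [3.14157512e+00 1.18921580e-05 1.33876768e+00]
```

View pics/wrist2.png

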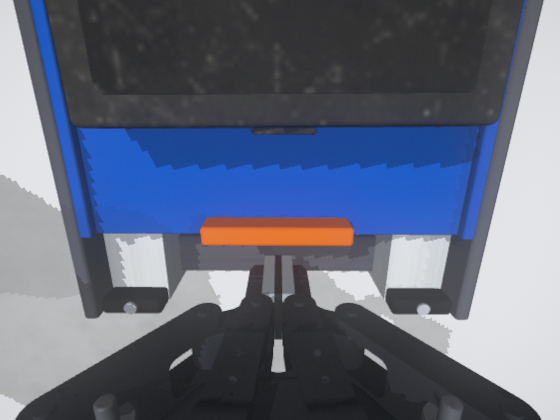

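The fingertips at (278,270) are centred behind the tab (203–352, 232), inside the gap and touching nothing. Starting the push at 0.03 m/s.

play_rows:
  moves:
    - [[0.003, 0, 0], [0, 0, 0], 0]
    - [[0.003, 0, 0], [0, 0, 0], 0]
    - [[0.003, 0, 0], [0, 0, 0], 0]
    - [[0.003, 0, 0], [0, 0, 0], 0]
    - [[0.003, 0, 0], [0, 0, 0], 0]
    - [[0.003, 0, 0], [0, 0, 0], 0]
    - [[0.003, 0, 0], [0, 0, 0], 0]
    - [[0.003, 0, 0], [0, 0, 0], 0]
    - [[0.003, 0, 0], [0, 0, 0], 0]
    - [[0.003, 0, 0], [0, 0, 0], 0]
    - [[0.003, 0, 0], [0, 0, 0], 0]
    - [[0.003, 0, 0], [0, 0, 0], 0]

```text
clock: 4.85
eef_pos: [506.5, -262.0, 23.3]
tcp_rot: [3.141, 0.0, 1.339]
contact_force: [-0.5, -2.1, 0.1]
opening: 0.001
```

play_rows:
  moves:
    - [[0.003, 0, 0], [0, 0, 0], 0]
    - [[0.003, 0, 0], [0, 0, 0], 0]
    - [[0.003, 0, 0], [0, 0, 0], 0]
    - [[0.003, 0, 0], [0, 0, 0], 0]
    - [[0.003, 0, 0], [0, 0, 0], 0]
    - [[0.003, 0, 0], [0, 0, 0], 0]
    - [[0.003, 0, 0], [0, 0, 0], 0]
    - [[0.003, 0, 0], [0, 0, 0], 0]
    - [[0.003, 0, 0], [0, 0, 0], 0]
    - [[0.003, 0, 0], [0, 0, 0], 0]
    - [[0.003, 0, 0], [0, 0, 0], 0]
    - [[0.003, 0, 0], [0, 0, 0], 0]
    - [[0.003, 0, 0], [0, 0, 0], 0]
    - [[0.003, 0, 0], [0, 0, 0], 0]

```text
clock: 6.25
eef_pos: [516.1, -221.0, 23.3]
tcp_rot: [-3.142, 0.0, 1.339]
contact_force: [-0.6, -3.6, 1.7]
opening: -0.001
```

```bash
cat > m.py <<'E'
import sys
from rig import *
from h import *
s=sense();u=np.array([.228,.974]);v=np.array([.974,-.228]);N=np.array([552.2,-77.4])-2.5*v
p=s["eef_pos"][:2]-N;F=s["contact_force"]
print("clock",s["clock"],"tcp along",p@u,"across",p@v,"z",s["eef_pos"][2],"F along",F[:2]@u,"F",F.round(2),"yaw",s["tcp_rot"][2])
for n in ("wrist","top"):
    f=grab_frame(n);cv2.imwrite(f"pics/{n}_{sys.argv[1]}.png",f["pixels"][:,:,::-1]);np.savez(f"pics/{n}_{sys.argv[1]}.npz",**f)
f=np.load(f"pics/top_{sys.argv[1]}.npz")
H,S,V=cv2.split(cv2.cvtColor(f["pixels"],cv2.COLOR_RGB2HSV));m=(H>105)&(H<130)&(S>150)&(V>60);m[:185]=0;m[250:]=0;m[:,:225]=0;m[:,330:]=0
ys,xs=np.where(m);P=ray(f,np.c_[xs,ys],44)[:,:2]
print("blue along",[((P-N)@u).min(),((P-N)@u).max()],"across",[((P-N)@v).min(),((P-N)@v).max()],cv2.minAreaRect(P.astype(np.float32)))
E
python3 m.py a
```

```text
clock 6.25 tcp along -148.14232863271394 across 0.10439479932213658 z 23.297915381095418 F along -3.62638896195803 F [-0.55 -3.59  1.73] yaw 1.3387746551432034
blue along [np.float64(-84.5663814572474), np.float64(11.412616510168057)] across [np.float64(-35.97023798001777), np.float64(84.6091954112858)] ((564.9064331054688, -117.19367980957031), (95.4271240234375, 120.94652557373047), 75.88581085205078)
```

Pushing at about 3.6 N as expected, with ~62 mm left. The TCP should be at s≈-86 when the board seats. Continuing, then slower.

play_rows:
  moves:
    - [[0.003, 0, 0], [0, 0, 0], 0]
    - [[0.003, 0, 0], [0, 0, 0], 0]
    - [[0.003, 0, 0], [0, 0, 0], 0]
    - [[0.003, 0, 0], [0, 0, 0], 0]
    - [[0.003, 0, 0], [0, 0, 0], 0]
    - [[0.003, 0, 0], [0, 0, 0], 0]
    - [[0.003, 0, 0], [0, 0, 0], 0]
    - [[0.003, 0, 0], [0, 0, 0], 0]
    - [[0.003, 0, 0], [0, 0, 0], 0]
    - [[0.003, 0, 0], [0, 0, 0], 0]
    - [[0.003, 0, 0], [0, 0, 0], 0]
    - [[0.003, 0, 0], [0, 0, 0], 0]
    - [[0.003, 0, 0], [0, 0, 0], 0]
    - [[0.003, 0, 0], [0, 0, 0], 0]

```text
clock: 7.75
eef_pos: [525.7, -180.1, 23.2]
tcp_rot: [-3.141, -0.0, 1.339]
contact_force: [-0.9, -2.8, -0.6]
opening: 0.003
```

```bash
python3 m.py b
```

```text
clock 7.75 tcp along -106.06474162426237 across 0.14203638815212472 z 23.23500605578631 F along -2.8980874973907795 F [-0.85 -2.78 -0.59] yaw 1.3388258500145478
blue along [np.float64(-33.99421275855128), np.float64(56.27370518460701)] across [np.float64(-47.753652170475036), np.float64(84.6938777568083)] ((570.3570556640625, -71.46349334716797), (90.45380401611328, 131.92047119140625), 78.00125122070312)
```

View pics/wrist_b.png

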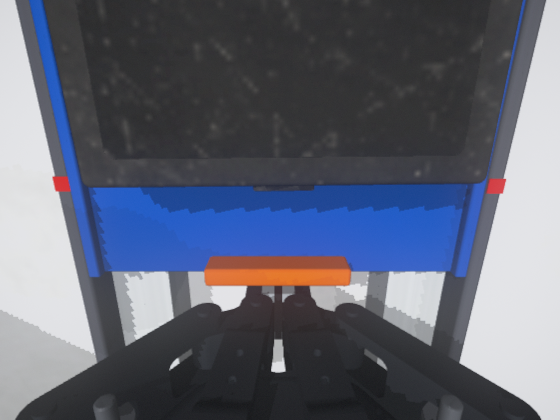

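The fingertips rest against the tab at (278,285), the board is square, and the red marks are at (62,184) and (497,186). About 20 mm remains, so I'll go slower.

play_rows:
  moves:
    - [[0.002, 0, 0], [0, 0, 0], 0]
    - [[0.002, 0, 0], [0, 0, 0], 0]
    - [[0.002, 0, 0], [0, 0, 0], 0]
    - [[0.002, 0, 0], [0, 0, 0], 0]
    - [[0.002, 0, 0], [0, 0, 0], 0]
    - [[0.002, 0, 0], [0, 0, 0], 0]

```text
clock: 8.45
eef_pos: [528.5, -168.6, 23.3]
tcp_rot: [-3.142, -0.0, 1.339]
contact_force: [0.1, -2.8, 0.1]
opening: -0.004
```

play_rows:
  moves:
    - [[0.0015, 0, 0], [0, 0, 0], 0]
    - [[0.0015, 0, 0], [0, 0, 0], 0]

```text
clock: 8.65
eef_pos: [529.2, -165.7, 23.3]
tcp_rot: [-3.142, -0.0, 1.339]
contact_force: [0.5, -3.2, -0.8]
opening: -0.003
```

play_rows:
  moves:
    - [[0.001, 0, 0], [0, 0, 0], 0]
    - [[0.001, 0, 0], [0, 0, 0], 0]

```text
clock: 8.85
eef_pos: [529.7, -163.8, 23.3]
tcp_rot: [-3.142, 0.0, 1.339]
contact_force: [-0.4, -3.6, -1.8]
opening: 0.001
```

play_rows:
  moves:
    - [[0.001, 0, 0], [0, 0, 0], 0]
    - [[0.001, 0, 0], [0, 0, 0], 0]

```text
clock: 9.05
eef_pos: [530.1, -161.8, 23.3]
tcp_rot: [-3.141, -0.0, 1.339]
contact_force: [-1.9, -0.9, -1.0]
opening: -0.0
```

play_rows:
  moves:
    - [[0.001, 0, 0], [0, 0, 0], 0]

```text
clock: 9.15
eef_pos: [530.3, -160.9, 23.3]
tcp_rot: [-3.142, 0.0, 1.339]
contact_force: [0.5, -2.5, -0.4]
opening: -0.001
```

```bash
python3 m.py c
```

```text
clock 9.15 tcp along -86.30849446811187 across 0.2437960585142136 z 23.30911064516946 F along -2.303368602705438 F [ 0.47 -2.47 -0.38] yaw 1.3389075039945002
blue along [np.float64(-10.495319781848014), np.float64(73.41519801483548)] across [np.float64(-57.83602536773425), np.float64(83.66453693254523)] ((588.962646484375, -28.883079528808594), (74.91710662841797, 155.9187469482422), 51.307735443115234)
```

```bash
cat > o.py <<'E'
import sys
from h import *
for n in sys.argv[1:]:
    f=np.load(f"pics/wrist_{n}.npz");H,S,V=cv2.split(cv2.cvtColor(f["pixels"],cv2.COLOR_RGB2HSV))
    m=(H>4)&(H<22)&(S>150)&(V>80);ys,xs=np.where(m);print(n,"orange",xs.min(),xs.max(),ys.min(),ys.max(),"rows' width",m.sum(1)[ys.min()+3])
E
python3 o.py a b c
```

```text
a orange 205 349 257 285 rows' width 92
b orange 205 350 257 285 rows' width 92
c orange 208 347 251 277 rows' width 39
```

play_rows:
  moves:
    - [[0.001, 0, 0], [0, 0, 0], 0]

```text
clock: 9.35
eef_pos: [530.6, -160.0, 23.3]
tcp_rot: [3.142, 0.0, 1.339]
contact_force: [-1.4, -2.3, -0.1]
opening: -0.005
```

The tab dropped between b and c: its apparent width went from 146 to 140 px, about 6 mm lower at that range. The force also dipped. I'll stop here, back off and check.

play_rows:
  moves:
    - [[-0.003, 0, 0], [0, 0, 0], 0]
    - [[-0.01, 0, 0], [0, 0, 0], 0]
    - [[-0.01, 0, 0], [0, 0, 0], 0]
    - [[-0.007, 0, 0], [0, 0, 0], 0]
    - [[0, 0, -0.02], [0, 0, 0], 0]
    - [[0, 0, -0.03], [0, 0, 0], 0]
    - [[0, 0, -0.03], [0, 0, 0], 0]
    - [[-0.02, 0, -0.03], [0, 0, 0], 0]
    - [[-0.03, 0, -0.03], [0, 0, 0], 0]
    - [[-0.03, 0, -0.03], [0, 0, 0], 0]
    - [[-0.03, 0, -0.03], [0, 0, 0], 0]
    - [[-0.03, 0, 0], [0, 0, 0], 0]
    - [[0, 0, 0], [0, 0, 0], 0]
    - [[0, 0, 0], [0, 0, 0], 0]

```text
clock: 10.75
eef_pos: [490.7, -325.9, 223.0]
tcp_rot: [-3.141, -0.001, 1.337]
contact_force: [-0.3, 1.0, 0.5]
opening: -0.001
```

```bash
python3 m.py d; python3 o.py d; python3 - <<'E'
from h import *
from rig import *
f=np.load("pics/wrist_d.npz");H,S,V=cv2.split(cv2.cvtColor(f["pixels"],cv2.COLOR_RGB2HSV))
u=np.array([.228,.974]);v=np.array([.974,-.228]);N=np.array([552.2,-77.4])-2.5*v
def st(n,m,z):
    k,l,s,c=cv2.connectedComponentsWithStats(m.astype(np.uint8))
    for i in range(1,k):
        if s[i,4]>15:
            ys,xs=np.where(l==i);P=ray(f,np.c_[xs,ys],z)[:,:2];L=(P-N)@u;A=(P-N)@v
            print(n,s[i],"along",L.min().round(1),L.max().round(1),"across",A.min().round(1),A.max().round(1),np.round(cv2.minAreaRect(P.astype(np.float32))[2],1))
st("orange",(H>4)&(H<22)&(S>150)&(V>80),50);st("red",((H<4)|(H>174))&(S>150)&(V>80),46);st("blue",(H>105)&(H<130)&(S>150)&(V>60),38)
g=grab_frame("side")["pixels"][185:260,220:340,::-1];cv2.imwrite("pics/side_d.png",cv2.resize(g,None,fx=6,fy=6,interpolation=cv2.INTER_CUBIC))
E
```

```text
clock 10.75 tcp along -256.084525289567 across -0.7207646485044847 z 222.98173610854806 F along 0.9241103862613772 F [-0.29  1.02  0.54] yaw 1.3366654125019004
blue along [np.float64(-73.45701796033373), np.float64(73.41519801483548)] across [np.float64(-80.68211315229753), np.float64(83.66453693254523)] ((551.4090576171875, -77.0062484741211), (146.83242797851562, 164.00868225097656), 76.55387115478516)
d orange 275 306 238 248 rows' width 12
orange [275 238  32  11  99] along -326.9 -314.6 across -4.9 29.9 60.8
blue [ 250  229   81   70 1480] along -400.6 -308.5 across -33.6 59.9 27.7
blue [255 258   9   6  20] along -352.0 -345.4 across -28.9 -19.3 2.1
blue [230 263  22  34 307] along -397.5 -352.0 across -60.9 -33.7 62.6
```

View pics/wrist_d.png

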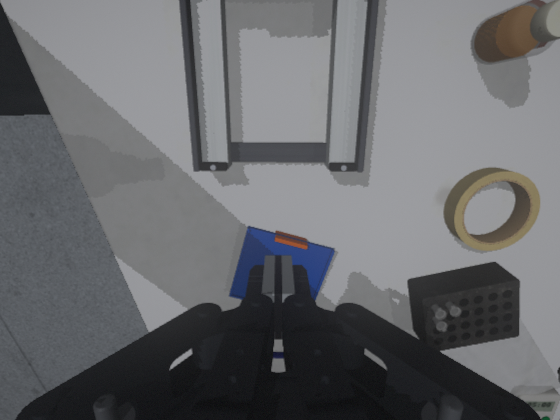

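View pics/side_d.png

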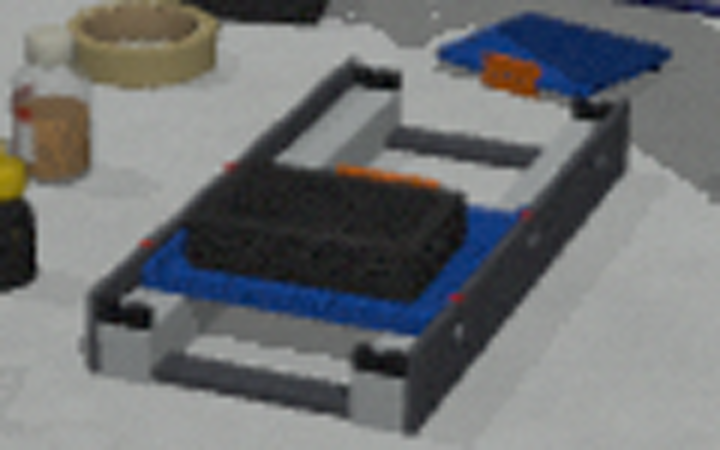

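The wrist view (d) shows the hand clear and empty rails behind the board. The side crop shows the slab flat between the guides, low against the rails, with the box standing on it and the red marks beside both ends. The top view centres the board at 0.0 mm along (-73.5 to +73.4). Handing in.

```bash
python3 -c "
from rig import *
print(sense()['contact_force'],sign_off())"
```

```text
the job is handed in; nothing more can be done
[ 0.56182555 -0.17711578 -0.77808266] None
```

I pushed the blue board about 122 mm along its rails with the shut fingertips against the orange tab, at 0.03 m/s and then 0.01 m/s near the end. It dropped into the notches, and I handed the job in. No verdict was reported.

**The drop:** the push force was about 2–4 N throughout. At the notches it dipped to about 2 N, and the tab looked about 6 mm lower in the wrist view. I pushed 1 mm more, still at about 2–3 N, then stopped and backed the hand away.

**Last checks:**
- **Position:** the top view puts the board centred at 0.0 mm along the rails and about 1.5 mm off across them, square with the dock to within about 0.01 rad. This is good to about 2 mm, the camera calibration.
- **Flatness:** the side picture shows the slab flat between the guides, with the box standing on it. I judged the level by eye and did not measure the tilt.
- **Hand:** it was about 220 mm above the bench, well behind the board, with no contact force beyond sensor noise.
- **Bystanders:** the hand's path kept clear of the bottles, timer and marker, but I did not re-measure their positions.

One check gave nothing: the last wrist view no longer had the board in frame. The only orange and blue it picked up belonged to the smaller decoy board, so I relied on the top and side views instead.

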